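# Level the dessert shelf and hold the spirit level down

### The arm

A 6-joint arm with a two-finger parallel gripper is mounted at the origin on a cart in front of the work surface, level with it; the furniture and walls round the work are solid. World frame = base frame: x ahead of the robot, y to its left, z up, the work surface at z = 0. Lengths are in mm, angles in rad, forces in N, time in s.
With the tool pointing down it reaches from about 425 to 925 mm from the base axis. Payload 12.5 kg.
Tool frame: the origin (TCP) lies at the very end of the fingers, on their centre line; the grasp point (between the pads) lies 19 mm behind it (arm.tcp_to_grasp is the distance from the TCP to the grasp point, in mm); z points along the fingers, y is the direction in which the jaws open and shut (so a half turn about z gives the same grasp; the last joint's range is limited). The gripper opens to 85 mm and grips with 20 to 120 N. Pads are 22 mm wide; open, the fingers measure 114 mm over their backs; the gripper's body (76 mm by 85 mm) begins 54 mm behind the grasp point. The pads swing forward as they close: fully open they stand 13 mm farther back than shut.
Start: joints at [1.044, 0.491, 1.559, -0, 1.092, -0.106], TCP at [255.292, 570.501, 231.327] pointing down, gripper open.
Joint ranges: [-3.1, 3.1], [-0.84, 2.19], [0.05, 2.79], [-1.13, 4.28], [0.06, 2.93], [-2.69, 2.69]. Speed limits (rad/s): [2.22, 2.22, 2.79, 3.14, 3.14, 3.14].

### API

Orientations are given as a unit quaternion [w, x, y, z].
In Python, from bench import readout, read_camera, arm gives the robot as it stands.
- The arm moves only by the shell command python3 -m pendant 'ROWS' [FORCE]. ROWS is JSON, a list that holds one entry, the list of rows, each a list of 7 numbers: the shift along the tool's x, y, z normalised to -1 to 1, where 1 is 150 mm, then the turn, a rotation vector about the tool's x, y, z normalised to -1 to 1, where 1 is 90 degrees, then the opening, from 0 (shut) to 1 (fully open). In form: [[[tx, ty, tz, ax, ay, az, claw], ...]]. A call has 1 to 20 rows; each row is the pose to reach, as a shift and turn from the pose commanded when the call began, along the tool's axes at that moment; what a row does not reach only later rows make up. A row lasts 1/8 s, in which the tool goes at most 62.5 mm and 10.7 degrees, less where a joint would pass 70% of its speed; a pose out of reach is approached as far as the arm can. A call with a number of a shift or a turn outside -1 to 1 is refused whole. A call with a gripper value outside its range is refused whole. The fingers move at their own pace and stop on an object; FORCE is the grip in N (left out, the last holds). Time passes only in rows, so rows that repeat a pose let the fingers close. It gives the time, the measured TCP pose, the force and the opening at its end, in the units of the state.
- readout.get_state(): the state, without advancing time (a new reading comes with each control period).
- read_camera(name): name is "scene" or "top"; returns a dict with "pixels" (480x640x3 uint8, red, green, blue), "range_z" (480x640 float32, mm along the optical axis (not along the pixel's ray), 0 where there is no reading), "fx", "fy", "cx", "cy" (pixels), "T" (4x4, takes a point from camera to world coordinates). Camera axes: x right, y down, z forward; pixel columns grow to the right and rows downward; lengths in mm; the calibration is good to about 2 mm. A picture is of the moment at which its call begins.
- arm.sign_off(): hands the job in, once; it reports no verdict.
The state is a dict: "time": time; "joint_pos": joint angles; "joint_vel": joint speeds; "joint_efforts": joint torques, N m; "position": TCP position; "tool_rot": TCP orientation; "ft_force": force on the tool from outside, world axes, zero at the start; "torque": the same for the moment, N m; "grip_width": finger opening in mm.
Only numpy, scipy, OpenCV 4.12 (cv2) and the standard library are available. Lean on these libraries where they do the work, as an engineer would, in place of code of your own. Each camera call takes 0.05 s, during which the arm holds its last target.

### The job

Get the little dessert shelf level. First swing the brass turnbutton a quarter turn until it lies across the end of the wooden board, then turn the black knob of the levelling foot until the white bubble sits between the two black lines while the yellow spirit level is pressed flat onto the board by its rubber pad. Finish holding: end the job with the fingers still pressing gently on that pad, the level flat and the bubble between the lines, and leave the mug, salt shaker and glass alone.

Things in the scene. Friction and masses are not known exactly. Their poses are not given: they have to be found in the camera images.
- stand: fixed dark steel stand of the shelf, base plate 150 (x) x 390 (y) x 14 mm on the worktop; origin: centre of its underside; +y runs along the shelf to the turnbutton end, -y to the knob end, z up. The turnbutton's block (110 x 50 mm, top at z = 66) is at y = +145..+195
- shelf: wooden board 120 (x) x 315 (y) x 14 mm, hinged to the stand at its turnbutton end about the stand's x axis; origin on the hinge pin, mid thickness, 57 mm above the worktop; the board runs from there to y = -310 mm; its z axis is vertical when it is level. It starts with the knob end too low, by 0.03 to 0.055 rad
- turnbutton_pivot (a point): axis of the turnbutton (vertical), on the underside of its arm, 67.5 mm above the worktop; axes as the stand's
- peg_top (a point): centre of the top of the upright round brass peg on the turnbutton's arm: 14 mm across, 23 mm tall above the arm (its top is 31 mm above the arm's underside), 38 mm from the pivot axis; it can be pinched from above and carried round the pivot at constant height, or pushed round. It stays where it is left (1 to 1.5 N at the peg to move it)
- turnbutton_hinge (a joint): turnbutton angle (rad): 0 = open, arm pointing to the stand's -x; grows counter-clockwise seen from above; 1.57 = closed, arm pointing along the stand's -y over the end of the board; stops at 0 and 1.62
- knob_top (a point): centre of the top of the round ribbed black knob: 45 mm across, 28 mm tall, lower edge 10 mm above the board, 270 mm from the board's hinge; tilts and rises with the board. Can be grasped from above across any diameter. Clockwise seen from above raises the knob end: 0.04 rad of board tilt (11 mm of height at the knob) per rad of turn; 0.25 N m to turn, no play, stays where left
- press_pad (a point): centre of the top of the black rubber pad (22 x 28 mm) on the free end, towards the turnbutton, of the yellow spirit level (28 wide, 148 long, 26 mm high, along the board). A spring hinge at the level's knob end, 132 mm from the pad, holds the pad up; about 3 N straight down on the pad lowers it 8 mm until the level lies flat, then it is rigid
- level_hinge (a joint): angle between spirit level and board (rad): 0 = pressed flat on the board, 0.06 = sprung up at rest. The bubble shows the tilt of the board only while this is near 0
- vial (a point): middle of the green vial window on top of the spirit level, midway between the two black lines (24 mm apart); y axis along the level towards the pad
- bubble_slide (a joint): position (m) of the white bubble (14 mm long) along the vial from the middle, + towards the pad; it moves to the higher end, 40 mm per 0.1 rad of tilt of the level, at most 25 mm, and settles in about 1 s; between the lines when within 0.005 of 0
- mug: green mug, bystander, 86 mm across, 96 mm tall, origin under its middle
- salt_shaker: salt shaker, bystander, 44 mm across, 90 mm tall, origin under its middle
- tea_glass: clear glass, bystander, 77 mm across, 89 mm tall, origin under its middle

How it is judged:
By the outcome, as a careful person would: the job done as asked, in the order asked, and still so for the second after the job is handed in, while the arm keeps its last pose, push and grip.
It also fails if it takes over 64 s, if anything falls off the work surface, if the arm or the gripper's body presses on something with over 40 N, if the wrist force passes 120 N, or if a joint passes its speed limit or range.

## Working session

There is one attempt and no reset: what is moved stays moved. The work goes in short steps, Python scripts to look and compute and a shell command to move; the robot and the scene stay as the last step left them, time stands still between calls to the robot, and variables do not carry over. Pictures are saved under pics/ and viewed, and the job is handed in when it is done.

```bash
ls; mkdir -p pics; python3 - <<'E'
from bench import readout, read_camera, arm
import cv2,numpy as np
for n in("scene","top"):
    c=read_camera(n); cv2.imwrite(f"pics/{n}0.png",c["pixels"][:,:,::-1]); print(n,c["fx"],c["cx"],c["cy"],np.round(c["T"],3).tolist())
    np.savez(f"{n}0.npz",**c)
print(readout.get_state()); print([a for a in dir(arm) if a[0]!='_'],arm.tcp_to_grasp)
E
```

```text
pics
scene 533.6299048029783 316.8875007794015 241.52532444799422 [[0.452, -0.687, 0.568, 39.707], [-0.892, -0.339, 0.299, -294.244], [-0.013, -0.642, -0.766, 912.645], [0.0, 0.0, 0.0, 1.0]]
top 624.2929916386295 320.0877001944751 240.80141160271774 [[-0.002, -0.981, 0.193, 439.604], [-1.0, 0.002, 0.001, 23.099], [-0.001, -0.193, -0.981, 1084.332], [0.0, 0.0, 0.0, 1.0]]
{'time': 0.1, 'joint_pos': array([ 1.04434310e+00,  4.91498860e-01,  1.55938035e+00, -2.11905862e-05,
        1.09164064e+00, -1.05579140e-01]), 'joint_vel': array([ 2.61982905e-05, -2.82897742e-03, -1.26010036e-03,  4.05718214e-04,
        1.01308724e-03, -9.44287905e-04]), 'joint_efforts': array([ 2.62797897e-03, -6.19438863e+01, -2.62024945e+01, -1.03766631e-04,
        2.84526082e-03,  6.83583153e-06]), 'position': array([255.2299068 , 570.31389226, 230.78923112]), 'tool_rot': array([-1.35143725e-04,  2.08882518e-01,  9.77940632e-01, -4.43562256e-04]), 'ft_force': array([-0.11155136,  0.03885302,  1.01071124]), 'torque': array([-0.0012161 ,  0.02600014, -0.00094736]), 'grip_width': 85.36700063263595}
['Unreachable', 'sign_off', 'tcp_to_grasp'] 18.700000000000003
```

View pics/scene0.png

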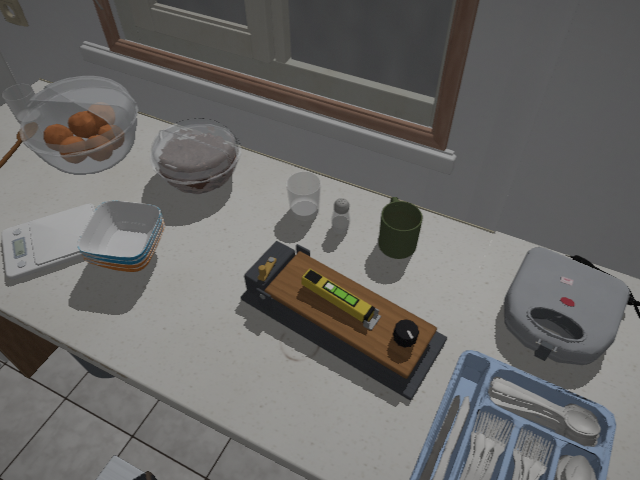

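View pics/top0.png

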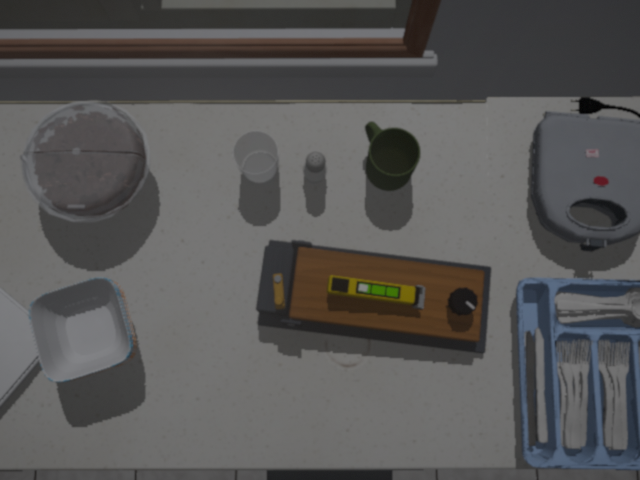

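The stand lies with its turnbutton at the left (top view about (278,290)), the level around (375,290) and the knob at (462,301). I'll zoom in on those.

```bash
python3 - <<'E'
import cv2
a=cv2.imread("pics/top0.png")[225:365,245:505]; b=cv2.imread("pics/scene0.png")[235:400,235:455]
cv2.imwrite("pics/tz.png",cv2.convertScaleAbs(cv2.resize(a,None,fx=3,fy=3,interpolation=2),alpha=1.8)); cv2.imwrite("pics/sz.png",cv2.convertScaleAbs(cv2.resize(b,None,fx=3.4,fy=3.4,interpolation=2),alpha=1.5))
E
```

```text
(no output)
```

View pics/tz.png

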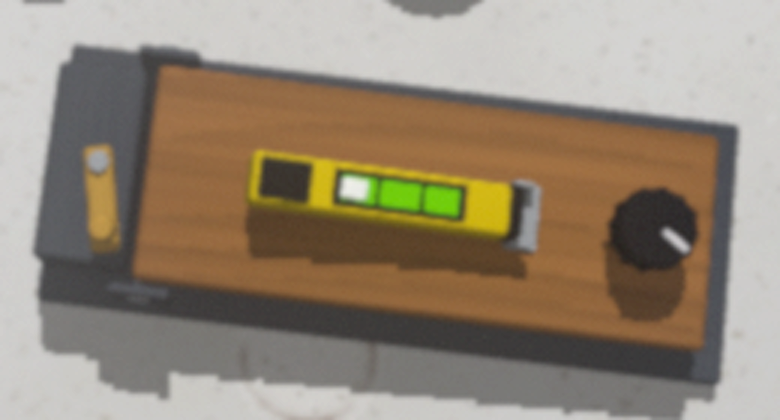

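View pics/sz.png

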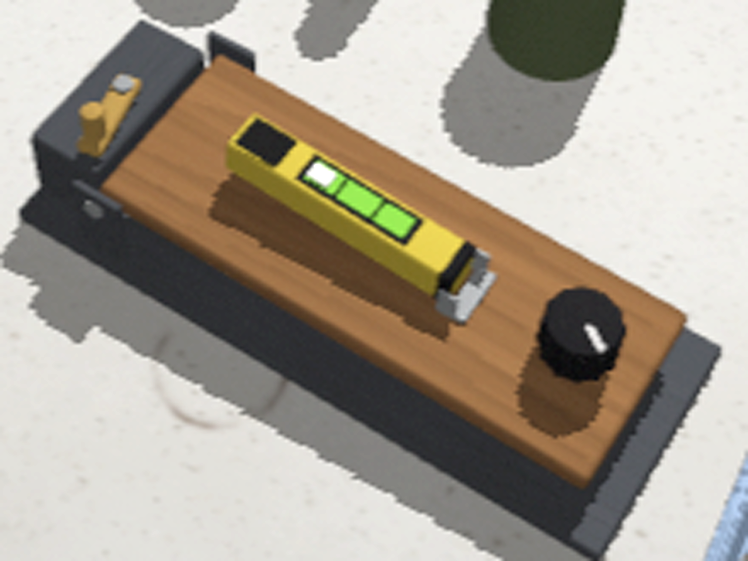

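```bash
cat > h.py <<'E'
import numpy as np,cv2
def load(n,k=0): 
    return dict(np.load(f"{n}{k}.npz"))
def ray(c,u,v,z):
    d=c["T"][:3,:3]@np.array([(u-c["cx"])/c["fx"],(v-c["cy"])/c["fy"],1]); o=c["T"][:3,3]
    return o+d*(z-o[2])/d[2]
def cloud(c):
    v,u=np.mgrid[:480,:640]; r=c["range_z"]
    p=np.stack([(u-c["cx"])/c["fx"]*r,(v-c["cy"])/c["fy"]*r,r],-1)
    return p@c["T"][:3,:3].T+c["T"][:3,3]
E
python3 - <<'E'
from h import *
for n,box in(("top",(225,365,245,505)),("scene",(235,400,235,455))):
    c=load(n);P=cloud(c);hsv=cv2.cvtColor(c["pixels"],cv2.COLOR_RGB2HSV)
    H,S,V=[hsv[...,i].astype(int) for i in range(3)]
    B=np.zeros((480,640),bool);B[box[0]:box[1],box[2]:box[3]]=1
    Z=P[...,2]; ok=B&(c["range_z"]>0)
    def rep(name,m):
        k,l,st,ce=cv2.connectedComponentsWithStats(m.astype(np.uint8))
        if k<2: print(n,name,"none");return None
        i=1+np.argmax(st[1:,4]);m=l==i;p=P[m]
        print(n,name,st[i].tolist(),"px",ce[i].round(1),"med",np.median(p,0).round(1),"min",p.min(0).round(0),"max",p.max(0).round(0)); return m
    wood=rep("wood",ok&(H<14)&(S>90)&(V>30)&(Z>25)&(Z<75))
    p=P[wood]; A=np.c_[p[:,:2],np.ones(len(p))]
    w=np.ones(len(p),bool)
    for _ in range(5):
        q=np.linalg.lstsq(A[w],p[w,2],rcond=None)[0]; w=abs(A@q-p[:,2])<3
    print(" plane",q,"tilt",np.hypot(*q[:2]),"yaw of up-dir",np.arctan2(q[1],q[0]),w.sum())
    r=cv2.minAreaRect(p[w][:,:2].astype(np.float32)); print(" rect",r, cv2.boxPoints(r).round(0).tolist())
    yl=rep("yellow",ok&(H>20)&(H<34)&(S>120)&(V>50))
    r=cv2.minAreaRect(P[yl][:,:2].astype(np.float32)); print(" rect",r)
    rep("green",ok&(H>40)&(H<70)&(S>120)&(V>50))
    dark=ok&(V<40)
    rep("knob",dark&(A is not None)&((Z-(P[...,:2]@q[:2]+q[2]))>31)&((Z-(P[...,:2]@q[:2]+q[2]))<45)&(P[...,1]<-90))
    rep("pad",dark&((Z-(P[...,:2]@q[:2]+q[2]))>20)&((Z-(P[...,:2]@q[:2]+q[2]))<45)&(P[...,1]>-40)&(Z<108))
    rep("brass",ok&(H<30)&(S>90)&(Z>72)&(P[...,1]>50)); rep("pegtop",ok&(S>60)&(Z>93)&(P[...,1]>50))
    rep("screw",ok&(S<50)&(V>90)&(Z>72)&(P[...,1]>50))
E
```

```text
top wood [456, 313, 19, 20, 122] px [465.  322.1] med [ 508.2 -212.8   53.4] min [ 490. -228.   49.] max [ 521. -198.   58.]
 plane [1.36227490e-02 9.76585157e-03 4.86391346e+01] tilt 0.016761597414842032 yaw of up-dir 0.6219640168724725 106
 rect ((506.52374267578125, -213.36439514160156), (26.815874099731445, 32.406429290771484), 82.82864379882812) [[489.0, -225.0], [521.0, -229.0], [524.0, -202.0], [492.0, -198.0]]
top yellow [327, 275, 89, 30, 1055] px [374.  290.5] med [552.5 -62.1  88.3] min [ 535. -129.   53.] max [584.  13. 102.]
 rect ((559.3561401367188, -58.41954803466797), (142.8621368408203, 32.68638610839844), 83.20851135253906)
top green [366, 284, 33, 14, 307] px [382.6 290.5] med [554.1 -76.1  90.8] min [ 544. -101.   83.] max [565. -49.  97.]
top knob [450, 288, 27, 27, 464] px [462.6 300.4] med [ 539.  -202.1   91.5] min [ 517. -224.   85.] max [ 558. -184.   96.]
top pad [332, 279, 16, 13, 154] px [339.8 284.7] med [562.8  -7.7  97.6] min [553. -19.  93.] max [572.   5. 101.]
top brass [273, 273, 12, 36, 267] px [279.  293.1] med [550.9  90.2  76.6] min [528.  82.
[... 904 characters left out ...]
324, 285, 34, 20, 204] px [343.2 294.9] med [555.2 -75.7  91.1] min [ 545. -102.   85.] max [566. -36.  96.]
scene knob [408, 371, 7, 8, 25] px [411.2 374.6] med [ 500.6 -239.1   14.6] min [ 490. -242.   11.] max [ 509. -236.   18.]
scene pad [279, 260, 10, 10, 31] px [283.6 264.7] med [589.4  72.   57.4] min [573.  71.  50.] max [605.  76.  63.]
scene brass [258, 258, 18, 23, 188] px [264.9 269.7] med [541.3  87.7  77. ] min [527.  82.  72.] max [584. 101. 102.]
scene pegtop [258, 265, 8, 7, 42] px [261.3 268. ] med [537.3  89.1  98.5] min [532.  84.  94.] max [544.  96. 102.]
scene screw [268, 257, 6, 5, 21] px [270.7 258.9] med [577.4  93.   79. ] min [572.  89.  76.] max [584.  97.  82.]
```

Depth gives consistent heights: peg top at 98.5 (expected 98.5) and peg–pivot spacing about 39.6 (expected 38). Next I'll refine yaw and tilt from the board.

```bash
python3 - <<'E'
from h import *
for n,kb in(("top",[]),("scene",[])):
    c=load(n);P=cloud(c);hsv=cv2.cvtColor(c["pixels"],cv2.COLOR_RGB2HSV)
    H,S,V=[hsv[...,i].astype(int) for i in range(3)]
    m=(H>8)&(H<20)&(S>100)&(P[...,2]>30)&(P[...,2]<75)&(c["range_z"]>0)&(P[...,1]>-260)&(P[...,1]<90)&(P[...,0]<640)&(P[...,0]>440)
    k,l,st,ce=cv2.connectedComponentsWithStats(m.astype(np.uint8)); i=1+np.argmax(st[1:,4]); m=l==i; p=P[m]
    w=np.ones(len(p),bool);A=np.c_[p[:,:2],np.ones(len(p))]
    for _ in range(5):
        q=np.linalg.lstsq(A[w],p[w,2],rcond=None)[0]; w=abs(A@q-p[:,2])<3
    print(n,len(p),"plane",q,"tilt",np.hypot(*q[:2]))
    # project edges onto fitted plane by rays for cleaner outline
    pts=[]
    o=c["T"][:3,3]
    vv,uu=np.nonzero(m)
    d=(c["T"][:3,:3]@np.stack([(uu-c["cx"])/c["fx"],(vv-c["cy"])/c["fy"],np.ones(len(uu))])).T
    t=(q[2]+o[:2]@q[:2]-o[2])/(d[:,2]-d[:,:2]@q[:2]); x=o+d*t[:,None]
    r=cv2.minAreaRect(x[w][:,:2].astype(np.float32)); print(r,cv2.boxPoints(r).round(0).tolist())
    h=P[...,2]-(P[...,:2]@q[:2]+q[2])
    D=(V<60)&(c["range_z"]>0)
    for nm,mm in(("knob",D&(h>32)&(h<44)&(abs(P[...,0]-538)<40)&(abs(P[...,1]+203)<40)),("pad",D&(h>20)&(h<44)&(abs(P[...,0]-562)<25)&(abs(P[...,1]+8)<22))):
        k,l,st,ce=cv2.connectedComponentsWithStats(mm.astype(np.uint8)); i=1+np.argmax(st[1:,4]); s=P[l==i]
        cc,rr=cv2.minEnclosingCircle(s[:,:2].astype(np.float32))
        print(nm,len(s),np.median(s,0).round(1),s.mean(0).round(1),"circle",np.round(cc,1),round(rr,1), "ray",ray(c,*ce[i],np.median(s[:,2])).round(1))
E
```

```text
top 10916 plane [6.02429967e-03 3.89362231e-02 5.83881287e+01] tilt 0.0393995134443559
((553.1270751953125, -87.22560119628906), (312.5714416503906, 118.82261657714844), 82.7691650390625) [[475.0, -235.0], [592.0, -250.0], [632.0, 60.0], [514.0, 75.0]]
knob 510 [ 539.  -203.4   91.5] [ 538.8 -204.    91.4] circle [ 538.3 -205.2] 21.8 ray [ 538.8 -204.    91.5]
pad 211 [562.8  -7.7  97.6] [562.8  -7.2  97.6] circle [563.1  -7.4] 15.1 ray [562.8  -7.2  97.6]
scene 7001 plane [5.41644450e-03 3.98025079e-02 5.89626711e+01] tilt 0.04016936031307063
((550.9376831054688, -88.32135009765625), (313.13165283203125, 120.32916259765625), 82.68707275390625) [[471.0, -236.0], [591.0, -251.0], [631.0, 59.0], [511.0, 75.0]]
knob 387 [ 537.5 -205.1   91.6] [ 536.9 -205.6   91.4] circle [ 538.1 -207. ] 22.6 ray [ 536.7 -205.7   91.6]
pad 128 [563.6  -7.9  97.9] [563.9  -8.3  97.9] circle [563.4  -8.6] 15.3 ray [563.9  -8.3  97.9]
```

```bash
cat >> h.py <<'E'
from scipy.spatial.transform import Rotation as R
def rows(cmd_pos, cmd_R, targets):
    for t in targets:
        d=cmd_R.inv().apply(np.array(t)-cmd_pos)/150; print(np.round(d,3).tolist(), t)
Q0=R.from_quat([0.20888,0.97794,0,0])  # x,y,z,w
E
python3 - <<'E'
from h import *
p=np.array([255.3,570.5,231.3])
g=np.array([538.3,89.,160]); 
for f in np.array([[0,0,0]]): pass
w=[p+(np.r_[g[:2],231.3]-p)*k/4 for k in range(1,5)]
for a,b in zip([p]+w[:-1],w): rows(a,Q0,[b])
E
```

```text
[-0.758, -0.54, 0.0] [326.05  450.125 231.3  ]
[-0.758, -0.54, 0.0] [396.8  329.75 231.3 ]
[-0.758, -0.54, 0.0] [467.55  209.375 231.3  ]
[-0.758, -0.54, 0.0] [538.3  89.  231.3]
```

```bash
for i in 1; do
python3 -m pendant '[[[-0.25,-0.18,0,0,0,0,0.5],[-0.5,-0.36,0,0,0,0,0.5],[-0.758,-0.54,0,0,0,0,0.5]]]' 20
python3 -m pendant '[[[-0.25,-0.18,0,0,0,0,0.5],[-0.5,-0.36,0,0,0,0,0.5],[-0.758,-0.54,0,0,0,0,0.5]]]' 20
python3 -m pendant '[[[-0.25,-0.18,0,0,0,0,0.5],[-0.5,-0.36,0,0,0,0,0.5],[-0.758,-0.54,0,0,0,0,0.5]]]' 20
python3 -m pendant '[[[-0.25,-0.18,0,0,0,0,0.5],[-0.5,-0.36,0,0,0,0,0.5],[-0.758,-0.54,0,0,0,0,0.5],[-0.758,-0.54,0.4,0,0,0,0.5],[-0.758,-0.54,0.4,0,0,0,0.5],[-0.758,-0.54,0.4,0,0,0,0.5]]]' 20
done
```

```text
time: 0.48
position: [326.3, 448.8, 231.0]
tool_rot: [-0.0, 0.209, 0.978, -0.0]
ft_force: [-0.6, 0.0, -0.3]
grip_width: 42.2
time: 0.85
position: [397.1, 328.4, 231.2]
tool_rot: [-0.0, 0.209, 0.978, -0.0]
ft_force: [0.1, 0.8, 0.4]
grip_width: 42.9
time: 1.23
position: [467.9, 208.0, 231.2]
tool_rot: [-0.0, 0.209, 0.978, -0.0]
ft_force: [0.7, 0.1, -0.0]
grip_width: 42.9
time: 1.98
position: [538.4, 89.4, 172.6]
tool_rot: [0.0, 0.209, 0.978, 0.0]
ft_force: [-0.0, 1.1, 0.4]
grip_width: 42.7
```

```bash
python3 -m pendant '[[[0,0,0.3,0,0,0,0.5],[0,0,0.5,0,0,0,0.5],[0,0,0.6,0,0,0,0.5],[0,0,0.6,0,0,0,0.5],[0,0,0.6,0,0,0,0.3]]]' 20
python3 - <<'E'
from bench import readout, read_camera
import cv2,numpy as np
for n in("scene","top"):
    c=read_camera(n); cv2.imwrite(f"pics/{n}1.png",c["pixels"][:,:,::-1])
a=cv2.imread("pics/top1.png")[220:380,230:390]; b=cv2.imread("pics/scene1.png")[200:360,190:350]
cv2.imwrite("pics/z1.png",cv2.convertScaleAbs(cv2.resize(np.hstack([a,b]),None,fx=2.5,fy=2.5),alpha=1.6)); print(readout.get_state()["ft_force"])
E
```

```text
time: 2.6
position: [538.8, 89.2, 82.7]
tool_rot: [0.001, 0.209, 0.978, 0.0]
ft_force: [0.9, -0.4, 0.1]
grip_width: 26.6
[0.14074977 0.15307682 0.78616855]
```

View pics/z1.png

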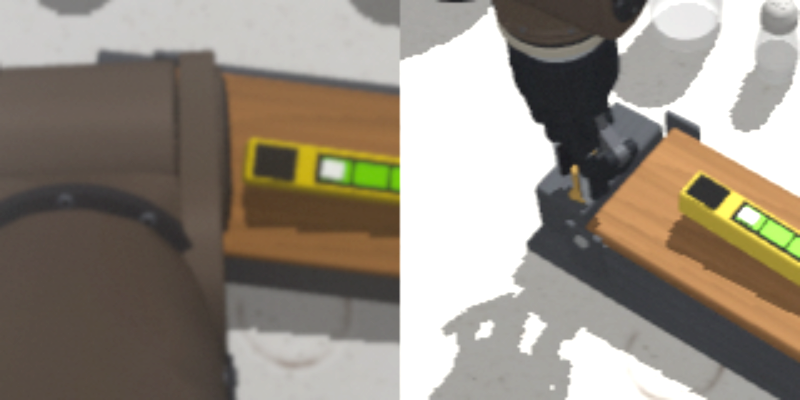

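The scene view shows the fingers either side of the brass peg (about (577,185) in the crop). Closing now.

```bash
python3 -m pendant '[[[0,0,0.015,0,0,0,0.3],[0,0,0.015,0,0,0,0],[0,0,0.015,0,0,0,0],[0,0,0.015,0,0,0,0],[0,0,0.015,0,0,0,0]]]' 25
python3 - <<'E'
from h import *
p=np.array([538.3,89,79]); c=np.array([576.5,93.2])
T=[]
a0=186.2
for a in np.linspace(a0,262.75,9)[1:]:
    x=c+38*np.array([np.cos(np.radians(a)),np.sin(np.radians(a))]); T.append([*x.round(1),79.])
rows(p,Q0,T)
E
```

```text
time: 3.32
position: [538.3, 89.0, 79.2]
tool_rot: [0.0, 0.209, 0.978, 0.0]
ft_force: [1.6, 1.1, 4.0]
grip_width: 13.0
[-0.026, -0.033, 0.0] [np.float64(539.9), np.float64(82.9), 79.0]
[-0.057, -0.063, 0.0] [np.float64(542.2), np.float64(76.9), 79.0]
[-0.09, -0.087, 0.0] [np.float64(545.3), np.float64(71.5), 79.0]
[-0.129, -0.106, 0.0] [np.float64(549.4), np.float64(66.6), 79.0]
[-0.169, -0.119, 0.0] [np.float64(554.2), np.float64(62.4), 79.0]
[-0.211, -0.123, 0.0] [np.float64(559.6), np.float64(59.2), 79.0]
[-0.253, -0.122, 0.0] [np.float64(565.5), np.float64(56.8), 79.0]
[-0.294, -0.113, 0.0] [np.float64(571.7), np.float64(55.5), 79.0]
```

```bash
python3 -m pendant '[[[-0.013,-0.017,0,0,0,0,0],[-0.026,-0.033,0,0,0,0,0],[-0.04,-0.048,0,0,0,0,0],[-0.057,-0.063,0,0,0,0,0],[-0.073,-0.076,0,0,0,0,0],[-0.09,-0.087,0,0,0,0,0],[-0.11,-0.097,0,0,0,0,0],[-0.129,-0.106,0,0,0,0,0],[-0.129,-0.106,0,0,0,0,0]]]' 25
python3 - <<'E'
from bench import readout
s=readout.get_state();print(s["position"],s["ft_force"],s["grip_width"])
E
```

```text
time: 4.45
position: [549.2, 67.0, 79.1]
tool_rot: [-0.0, 0.209, 0.978, 0.0]
ft_force: [-0.0, 6.1, 3.9]
grip_width: 12.9
[549.21241068  66.96671317  79.08602033] [-0.03121775  6.08572193  3.8568976 ] 12.921694569259088
```

```bash
python3 -m pendant '[[[-0.02,-0.007,0,0,0,0,0],[-0.04,-0.013,0,0,0,0,0],[-0.061,-0.016,0,0,0,0,0],[-0.082,-0.017,0,0,0,0,0],[-0.103,-0.017,0,0,0,0,0],[-0.124,-0.016,0,0,0,0,0],[-0.145,-0.012,0,0,0,0,0],[-0.165,-0.007,0,0,0,0,0],[-0.165,-0.007,0,0,0,0,0]]]' 25
```

```text
time: 5.58
position: [571.0, 56.8, 78.8]
tool_rot: [-0.001, 0.209, 0.978, 0.001]
ft_force: [-0.4, 13.6, 2.9]
grip_width: 12.7
```

```bash
python3 -m pendant '[[[0,0.008,0,0,0,0,0],[0,0.008,0,0,0,0,0.35],[0,0.008,0,0,0,0,0.35],[0,0.008,0,0,0,0,0.35],[0,0.008,-0.2,0,0,0,0.35],[0,0.008,-0.4,0,0,0,0.35],[0,0.008,-0.6,0,0,0,0.5],[0,-0.4,-0.7,0,0,0,0.75],[0,-0.8,-0.7,0,0,0,0.75],[0,-1,-0.7,0,0,0,0.75],[0,-1,-0.7,0,0,0,0.75]]]' 25
python3 - <<'E'
from h import *
from bench import readout, read_camera
for n in("scene","top"):
    c=read_camera(n); cv2.imwrite(f"pics/{n}2.png",c["pixels"][:,:,::-1]);np.savez(f"{n}2.npz",**c)
a=cv2.imread("pics/top2.png")[220:380,230:390]; b=cv2.imread("pics/scene2.png")[200:360,220:380]
cv2.imwrite("pics/z2.png",cv2.convertScaleAbs(cv2.resize(np.hstack([a,b]),None,fx=2.5,fy=2.5),alpha=1.6))
E
```

```text
time: 6.95
position: [509.5, -83.0, 184.2]
tool_rot: [0.0, 0.21, 0.978, -0.0]
ft_force: [-0.3, 0.5, -0.1]
grip_width: 64.3
```

View pics/z2.png

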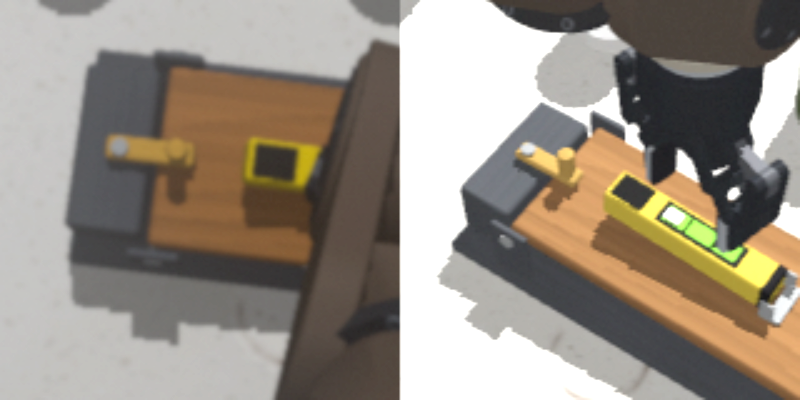

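The arm now lies across the board end, with the peg at about (178,150) in the top crop. I'll measure its angle.

```bash
python3 - <<'E'
from h import *
for n in("top","scene"):
    c=load(n,2);P=cloud(c);hsv=cv2.cvtColor(c["pixels"],cv2.COLOR_RGB2HSV)
    H,S,V=[hsv[...,i].astype(int) for i in range(3)];Z=P[...,2]
    reg=(P[...,1]>30)&(P[...,1]<115)&(abs(P[...,0]-572)<40)&(c["range_z"]>0)
    pt=reg&(S>60)&(Z>92)&(Z<106); sc=reg&(S<50)&(V>80)&(Z>72)&(Z<88)
    a=P[pt].mean(0);b=P[sc].mean(0)
    v,u=np.nonzero(pt); ar=ray(c,u.mean(),v.mean(),98.5); v,u=np.nonzero(sc); br=ray(c,u.mean(),v.mean(),79)
    d=ar-br; print(n,pt.sum(),sc.sum(),a.round(1),b.round(1),ar.round(1),br.round(1),np.hypot(*d[:2]),np.degrees(np.arctan2(d[1],d[0]))+360, "hinge",np.arctan2(d[1],d[0])+2*np.pi-np.radians(180-7.25))
    br_=reg&(S>90)&(Z>72)&(Z<82)&(V>40); r=cv2.minAreaRect(P[br_][:,:2].astype(np.float32)); print(r)
E
```

```text
top 60 37 [571.9  55.   98.6] [575.9  93.5  78.4] [571.9  55.   98.5] [575.8  93.4  79. ] 38.61621883088597 264.2200146600661 hinge 1.5964529226656357
((574.2532348632812, 72.92076110839844), (57.11860656738281, 15.755839347839355), 83.1445083618164)
scene 44 23 [570.5  54.6  97.7] [576.4  93.   79.6] [570.   54.3  98.5] [576.8  93.3  79. ] 39.57818104448952 260.1529556168409 hinge 1.5254693514883462
((573.103271484375, 73.11528778076172), (56.87174606323242, 16.641677856445312), 84.58686065673828)
```

```bash
python3 - <<'E'
from h import *
rows(np.array([510.4,-81.4,184.]),Q0,[[538,-205.3,150.],[538,-205.3,65.]])
E
```

```text
[-0.505, -0.679, 0.227] [538, -205.3, 150.0]
[-0.505, -0.679, 0.793] [538, -205.3, 65.0]
```

```bash
python3 -m pendant '[[[-0.17,-0.23,0,0,0,0,0.75],[-0.34,-0.46,0,0,0,0,0.75],[-0.505,-0.679,0.1,0,0,0,0.75],[-0.505,-0.679,0.227,0,0,0,0.75],[-0.505,-0.679,0.227,0,0,0,0.75]]]' 50
python3 - <<'E'
from h import *
from bench import readout, read_camera
s=readout.get_state();print(s["position"])
for n in("scene","top"):
    c=read_camera(n); cv2.imwrite(f"pics/{n}3.png",c["pixels"][:,:,::-1]);np.savez(f"{n}3.npz",**c)
a=cv2.imread("pics/top3.png")[220:380,330:490]; b=cv2.imread("pics/scene3.png")[240:400,300:460]
cv2.imwrite("pics/z3.png",cv2.convertScaleAbs(cv2.resize(np.hstack([a,b]),None,fx=2.5,fy=2.5),alpha=1.6))
E
```

```text
time: 7.68
position: [537.6, -204.3, 148.6]
tool_rot: [-0.001, 0.209, 0.978, 0.0]
ft_force: [0.2, 0.1, -0.3]
grip_width: 63.9
[ 537.5857315  -204.34718072  148.60089308]
```

View pics/z3.png

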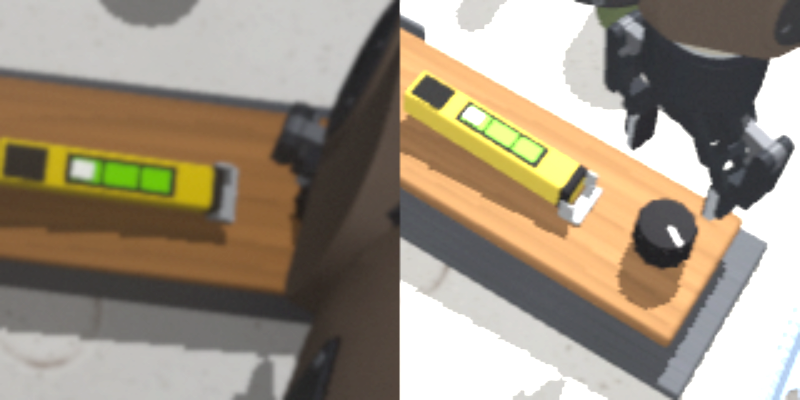

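The fingers hang above the knob (scene crop about (665,235)), with room on both sides. Descending and gripping.

```bash
python3 -m pendant '[[[0,0,0.2,0,0,0,0.75],[0,0,0.4,0,0,0,0.75],[0,0,0.5,0,0,0,0.75],[0,0,0.567,0,0,0,0.75],[0,0,0.567,0,0,0,0.75]]]' 50
python3 -m pendant '[[[0,0,0,0,0,0,0.5],[0,0,0,0,0,0,0.4],[0,0,0,0,0,0,0.4],[0,0,0,0,0,0,0.4]]]' 50
```

```text
time: 8.4
position: [537.8, -205.2, 65.0]
tool_rot: [-0.0, 0.209, 0.978, 0.0]
ft_force: [0.8, 0.5, 0.5]
grip_width: 64.4
time: 8.9
position: [538.5, -204.4, 66.4]
tool_rot: [0.001, 0.209, 0.978, 0.0]
ft_force: [2.4, 10.7, 8.8]
grip_width: 40.8
```

```bash
python3 -m pendant '[[[0,0,-0.006,0,0,0.05,0.4],[0,0,-0.012,0,0,0.1,0.4],[0,0,-0.018,0,0,0.16,0.4],[0,0,-0.018,0,0,0.16,0.4]]]' 50
python3 - <<'E'
from h import *
from bench import readout, read_camera
s=readout.get_state();print(s["position"],s["ft_force"],s["torque"],s["grip_width"])
for n in("scene","top"):
    c=read_camera(n); cv2.imwrite(f"pics/{n}4.png",c["pixels"][:,:,::-1]);np.savez(f"{n}4.npz",**c)
a=cv2.imread("pics/top4.png")[220:380,330:490]; b=cv2.imread("pics/scene4.png")[240:400,300:460]
cv2.imwrite("pics/z4.png",cv2.convertScaleAbs(cv2.resize(np.hstack([a,b]),None,fx=2.5,fy=2.5),alpha=1.6))
E
```

```text
time: 9.4
position: [538.6, -204.2, 69.1]
tool_rot: [0.001, 0.33, 0.944, 0.001]
ft_force: [3.5, 12.1, 7.7]
grip_width: 40.5
[ 538.55471591 -204.19474281   69.13892607] [ 3.46690998 12.1393055   7.71206881] [ 1.79656772 -0.40629197 -0.06518003] 40.54178267818065
```

View pics/z4.png

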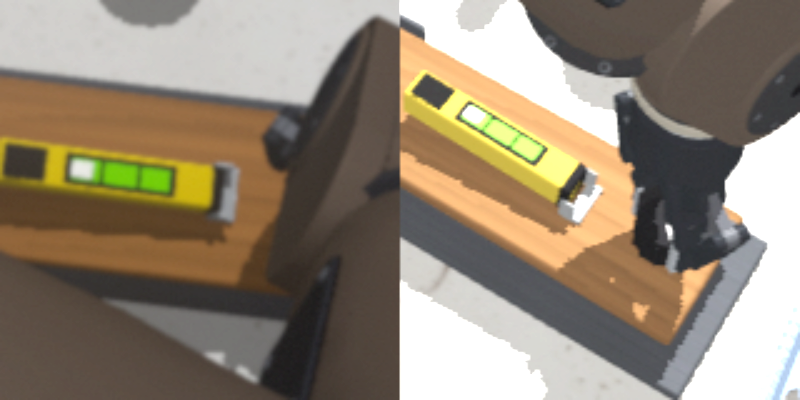

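```bash
cat >> h.py <<'E'
def tilt(c):
    P=cloud(c);hsv=cv2.cvtColor(c["pixels"],cv2.COLOR_RGB2HSV);H,S,V=[hsv[...,i].astype(int) for i in range(3)]
    m=(H>8)&(H<20)&(S>100)&(P[...,2]>30)&(P[...,2]<75)&(c["range_z"]>0)&(P[...,1]>-260)&(P[...,1]<90)&(P[...,0]<640)&(P[...,0]>440)
    k,l,st,ce=cv2.connectedComponentsWithStats(m.astype(np.uint8)); i=1+np.argmax(st[1:,4]); p=P[l==i]
    w=np.ones(len(p),bool);A=np.c_[p[:,:2],np.ones(len(p))]
    for _ in range(6):
        q=np.linalg.lstsq(A[w],p[w,2],rcond=None)[0]; w=abs(A@q-p[:,2])<3
    return q[:2]@np.array([0.126,0.992]), w.sum()
E
python3 - <<'E'
from h import *
for k in (0,2,3,4):
  print(k,tilt(load("top",k)),tilt(load("scene",k)))
E
```

```text
0 (np.float64(0.03938379512270161), np.int64(9656)) (np.float64(0.04017259258363506), np.int64(6304))
2 (np.float64(0.03742592949561453), np.int64(3475)) (np.float64(0.03991678597918599), np.int64(5709))
3 (np.float64(0.04001604688440432), np.int64(7797)) (np.float64(0.03992746743930193), np.int64(6198))
4 (np.float64(0.030400758963766497), np.int64(7139)) (np.float64(0.02964441430745081), np.int64(5534))
```

Tilt went from 0.040 to 0.030 for 0.25 rad of turn, as specified. About 0.75 rad remains.

```bash
python3 -m pendant '[[[0,0,-0.007,0,0,0.06,0.4],[0,0,-0.014,0,0,0.12,0.4],[0,0,-0.021,0,0,0.18,0.4],[0,0,-0.028,0,0,0.24,0.4],[0,0,-0.035,0,0,0.3,0.4],[0,0,-0.042,0,0,0.36,0.4],[0,0,-0.049,0,0,0.42,0.4],[0,0,-0.055,0,0,0.477,0.4],[0,0,-0.055,0,0,0.477,0.4],[0,0,-0.055,0,0,0.477,0.4]]]' 50
python3 - <<'E'
from h import *
from bench import readout, read_camera
s=readout.get_state();print(s["position"],s["ft_force"],s["torque"],s["grip_width"],s["joint_pos"])
for n in("scene","top"):
    c=read_camera(n); cv2.imwrite(f"pics/{n}5.png",c["pixels"][:,:,::-1]);np.savez(f"{n}5.npz",**c); print(tilt(c))
a=cv2.imread("pics/top5.png")[220:380,330:490]; b=cv2.imread("pics/scene5.png")[240:400,300:460]
cv2.imwrite("pics/z5.png",cv2.convertScaleAbs(cv2.resize(np.hstack([a,b]),None,fx=2.5,fy=2.5),alpha=1.6))
E
```

```text
time: 10.75
position: [538.8, -203.1, 77.0]
tool_rot: [0.0, 0.652, 0.758, 0.001]
ft_force: [10.0, 19.9, 4.2]
grip_width: 40.4
[ 538.81015382 -203.05303707   76.98479481] [ 9.95416604 19.91686463  4.16343089] [ 2.93584724 -0.77404882 -0.08116284] 40.41987577693051 [-0.47632033  0.61889969  1.82424382  0.00427158  0.69754134 -0.62892552]
(np.float64(0.00015125785220206252), np.int64(6016))
(np.float64(-0.00025594482341068325), np.int64(7614))
```

View pics/z5.png

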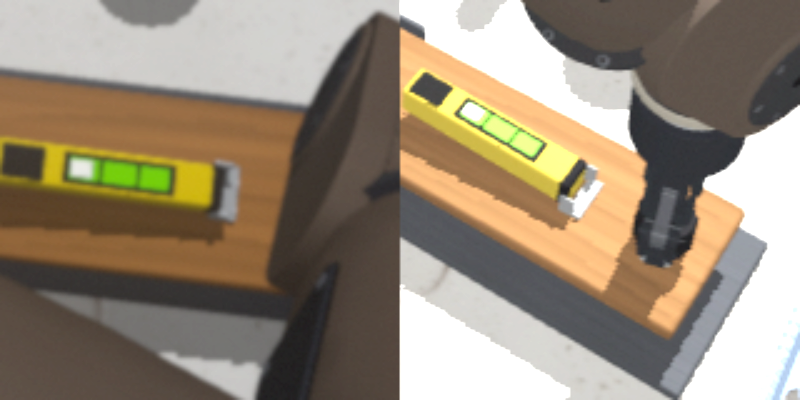

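Board tilt is about 0.000 in both views. Releasing the knob and going to the pad.

```bash
python3 -m pendant '[[[0,0,0,0,0,0,0.75],[0,0,0,0,0,0,0.75],[0,0,0,0,0,0,0.75],[0,0,-0.15,0,0,0,0.75],[0,0,-0.35,0,0,0,0.75],[0,0,-0.5,0,0,0,0.75],[0,0,-0.5,0,0,0,0.75]]]' 20
python3 - <<'E'
from h import *
from bench import readout, read_camera
q=Q0*R.from_rotvec([0,0,np.radians(90*0.637)]); print(q.as_matrix().round(3).tolist(),readout.get_state()["tool_rot"])
rows(np.array([538,-205.3,150.95]),q,[[563.5,-6,150]])
c=read_camera("scene"); print(tilt(c)); np.savez("scene6.npz",**c)
P=cloud(c);Z=P[...,2];H,S,V=cv2.split(cv2.cvtColor(c["pixels"],cv2.COLOR_RGB2HSV))
m=(V<60)&(Z>80)&(abs(P[...,0]-563)<25)&(abs(P[...,1]+8)<22); k,l,st,ce=cv2.connectedComponentsWithStats(m.astype(np.uint8)); i=1+np.argmax(st[1:,4]); print(np.median(P[l==i],0),st[i])
E
```

```text
time: 11.72
position: [538.1, -205.8, 152.3]
tool_rot: [0.001, 0.652, 0.758, 0.0]
ft_force: [0.1, -0.2, -1.3]
grip_width: 64.2
[[-0.149, 0.989, 0.0], [0.989, 0.149, 0.0], [0.0, 0.0, -1.0]] [1.42970537e-03 6.52492615e-01 7.57793651e-01 3.53600348e-04]
[1.289, 0.366, 0.006] [563.5, -6, 150]
(np.float64(0.0001458789929944093), np.int64(6134))
[563.99593137  -6.84315235 100.95997201] [305 269  16  13 112]
```

```bash
python3 -m pendant '[[[0.1,0.03,0,0,0,-0.11,0],[0.2,0.06,0,0,0,-0.22,0],[0.3,0.09,0,0,0,-0.33,0],[0.4,0.12,0,0,0,-0.44,0],[0.5,0.14,0,0,0,-0.55,0],[0.6,0.17,0,0,0,-0.66,0],[0.7,0.2,0,0,0,-0.77,0],[0.7,0.2,0,0,0,-0.823,0],[0.7,0.2,0,0,0,-0.823,0]]]' 20
python3 - <<'E'
from h import *
from bench import readout
s=readout.get_state(); print(s["tool_rot"],s["position"])
q=Q0*R.from_rotvec([0,0,np.radians(90*(0.637-.823))]); print(q.as_quat())
rows(np.array([552.0,-97,150.95]),q,[[563.7,-5,150],[563.7,-5,106]])
E
```

```text
time: 12.9
position: [551.3, -96.9, 149.8]
tool_rot: [-0.001, 0.065, 0.998, 0.0]
ft_force: [-1.0, 1.2, 0.1]
grip_width: -0.1
[-8.23682823e-04  6.45282889e-02  9.97915514e-01  2.19010869e-04] [551.31252864 -96.87906344 149.77003843]
[0.06430137 0.99793053 0.         0.        ]
[0.001, 0.618, 0.006] [563.7, -5, 150]
[0.001, 0.618, 0.3] [563.7, -5, 106]
```

```bash
python3 -m pendant '[[[0,0.3,0,0,0,0,0],[0,0.618,0,0,0,0,0],[0,0.618,0.15,0,0,0,0],[0,0.618,0.3,0,0,0,0],[0,0.618,0.3,0,0,0,0],[0,0.618,0.3,0,0,0,0]]]' 20
python3 - <<'E'
from h import *
from bench import readout, read_camera
s=readout.get_state();print(s["position"],s["ft_force"])
for n in("scene","top"):
    c=read_camera(n); cv2.imwrite(f"pics/{n}7.png",c["pixels"][:,:,::-1]);np.savez(f"{n}7.npz",**c)
a=cv2.imread("pics/top7.png")[220:380,270:430]; b=cv2.imread("pics/scene7.png")[200:360,250:410]
cv2.imwrite("pics/z7.png",cv2.convertScaleAbs(cv2.resize(np.hstack([a,b]),None,fx=2.5,fy=2.5),alpha=1.6))
E
```

```text
time: 13.65
position: [563.8, -5.4, 106.2]
tool_rot: [0.0, 0.065, 0.998, 0.0]
ft_force: [0.2, 0.4, 0.9]
grip_width: -0.1
[563.79761134  -5.39649682 106.21400347] [0.20721553 0.37534742 0.90871074]
```

View pics/z7.png

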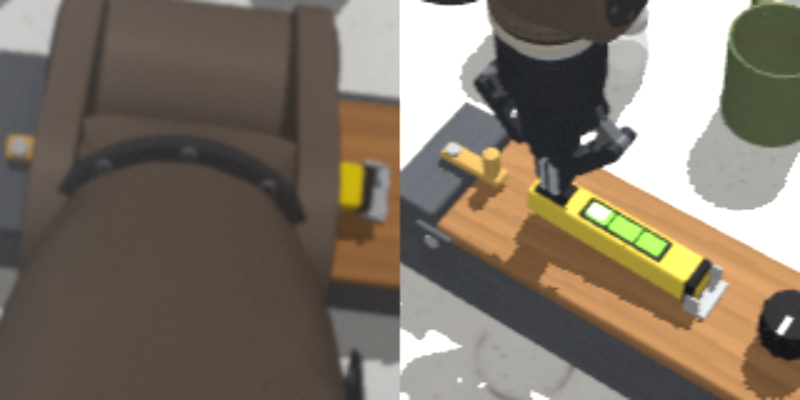

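The closed fingertips sit just above the pad (scene crop about (555,190)), and the vial is visible in the scene view. Pressing down in small steps.

```bash
python3 -m pendant '[[[0,0,0.02,0,0,0,0],[0,0,0.04,0,0,0,0],[0,0,0.053,0,0,0,0],[0,0,0.053,0,0,0,0],[0,0,0.053,0,0,0,0]]]' 20
python3 -m pendant '[[[0,0,0.01,0,0,0,0],[0,0,0.02,0,0,0,0],[0,0,0.027,0,0,0,0],[0,0,0.027,0,0,0,0],[0,0,0.027,0,0,0,0]]]' 20
```

```text
time: 14.38
position: [563.7, -5.0, 98.1]
tool_rot: [0.0, 0.064, 0.998, 0.0]
ft_force: [0.8, 1.3, 2.3]
grip_width: 0.2
time: 15.0
position: [563.6, -5.1, 93.9]
tool_rot: [0.0, 0.064, 0.998, 0.0]
ft_force: [0.4, 2.1, 3.2]
grip_width: -0.5
```

```bash
python3 -m pendant '[[[0,0,0.005,0,0,0,0],[0,0,0.01,0,0,0,0],[0,0,0.01,0,0,0,0],[0,0,0.01,0,0,0,0]]]' 20
python3 - <<'E'
from bench import readout
s=readout.get_state();print(s["position"],s["ft_force"])
E
```

```text
time: 15.5
position: [563.6, -5.1, 92.4]
tool_rot: [0.0, 0.064, 0.998, 0.0]
ft_force: [1.2, 3.0, 3.6]
grip_width: -0.1
[563.61034963  -5.06114116  92.41259763] [1.20560041 2.96780153 3.55953436]
```

```bash
python3 -m pendant '[[[0,0,0.005,0,0,0,0],[0,0,0.005,0,0,0,0],[0,0,0.005,0,0,0,0],[0,0,0.005,0,0,0,0]]]' 20
python3 -m pendant '[[[0,0,0.004,0,0,0,0],[0,0,0.004,0,0,0,0],[0,0,0.004,0,0,0,0],[0,0,0.004,0,0,0,0],[0,0,0.004,0,0,0,0],[0,0,0.004,0,0,0,0],[0,0,0.004,0,0,0,0]]]' 20
python3 - <<'E'
from h import *
from bench import readout, read_camera
s=readout.get_state();print(s["position"],s["ft_force"])
c=read_camera("scene"); cv2.imwrite("pics/scene8.png",c["pixels"][:,:,::-1]);np.savez("scene8.npz",**c); print(tilt(c))
b=cv2.imread("pics/scene8.png")[230:340,270:390]
cv2.imwrite("pics/z8.png",cv2.convertScaleAbs(cv2.resize(b,None,fx=5,fy=5,interpolation=2),alpha=1.6))
E
```

```text
time: 16.0
position: [563.6, -5.0, 92.0]
tool_rot: [0.0, 0.064, 0.998, 0.0]
ft_force: [-0.1, 3.1, 9.5]
grip_width: 0.1
time: 16.88
position: [563.7, -5.0, 91.8]
tool_rot: [0.0, 0.064, 0.998, 0.0]
ft_force: [-1.8, 3.7, 12.8]
grip_width: -0.3
[563.66639994  -5.0310912   91.81369452] [-1.83301188  3.67241211 12.84308971]
(np.float64(0.0002091256440911364), np.int64(5864))
```

View pics/z8.png

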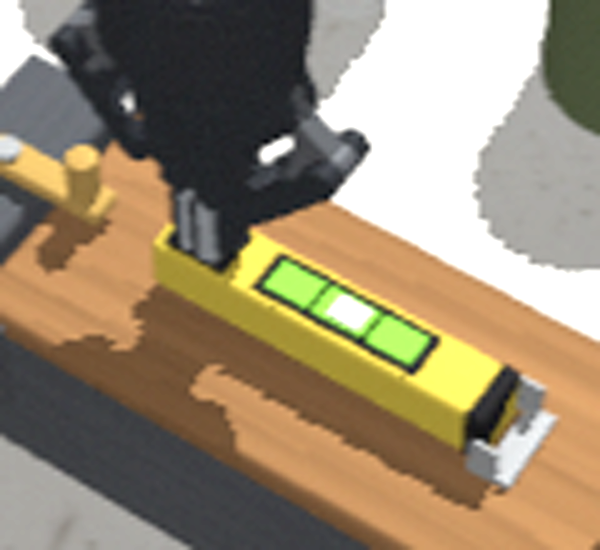

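The bubble (about (348,312) in the crop) sits midway between the lines at about (320,300) and (375,325). The push is 13 N, so I'll ease it off a little and measure again.

```bash
python3 -m pendant '[[[0,0,-0.004,0,0,0,0],[0,0,-0.004,0,0,0,0],[0,0,-0.004,0,0,0,0],[0,0,-0.004,0,0,0,0],[0,0,-0.004,0,0,0,0],[0,0,-0.004,0,0,0,0],[0,0,-0.004,0,0,0,0],[0,0,-0.004,0,0,0,0],[0,0,-0.004,0,0,0,0],[0,0,-0.004,0,0,0,0],[0,0,-0.004,0,0,0,0],[0,0,-0.004,0,0,0,0]]]' 20
python3 - <<'E'
from h import *
from bench import readout, read_camera
f=[]
for i in range(4):
    s=readout.get_state(); f.append(s["ft_force"]); c=read_camera("scene")
print(s["time"],s["position"],np.mean(f,0),s["joint_vel"].round(3))
np.savez("scene9.npz",**c); cv2.imwrite("pics/scene9.png",c["pixels"][:,:,::-1]); print("tilt",tilt(c))
H,S,V=cv2.split(cv2.cvtColor(c["pixels"],cv2.COLOR_RGB2HSV)); P=cloud(c)
box=np.zeros((480,640),bool);box[278:306,318:362]=1
g=box&(H>40)&(H<70)&(S>120)&(V>50)
k,l,st,ce=cv2.connectedComponentsWithStats(g.astype(np.uint8),connectivity=4)
ax=np.array([-0.126,-0.992,0])
for i in range(1,k):
    if st[i,4]>15: print("green",st[i].tolist(), ce[i].round(1))
# whole window incl. bubble: hull of green; bubble = bright low-saturation pixels in the hull
hull=np.zeros((480,640),np.uint8); vv,uu=np.nonzero(g); cv2.fillConvexPoly(hull,cv2.convexHull(np.c_[uu,vv].astype(np.int32)),1)
w=(hull>0)&(S<90)&(V>130); 
hu=np.nonzero(hull);wu=np.nonzero(w)
z=90.
A=ray(c,hu[1].mean(),hu[0].mean(),z);B=ray(c,wu[1].mean(),wu[0].mean(),z)
print("window px",hu[1].mean(),hu[0].mean(),"bubble px",wu[1].mean(),wu[0].mean(),w.sum(),"offset toward pad mm",(B-A)@np.array([.126,.992,0]))
# yellow/level top plane
y=(H>20)&(H<34)&(S>120)&(V>80)&(P[...,2]>80)&(abs(P[...,0]-555)<40)&(P[...,1]<20)&(P[...,1]>-135)
p=P[y|g]; Aq=np.c_[p[:,:2],np.ones(len(p))]
ww=np.ones(len(p),bool)
for _ in range(6):
    q=np.linalg.lstsq(Aq[ww],p[ww,2],rcond=None)[0]; ww=abs(Aq@q-p[:,2])<3
print("level top slope",q[:2]@np.array([.126,.992]),ww.sum(),"height mid",q@np.array([555,-70,1]))
for nm in("scene",):
    P0=cloud(load(nm,0))
b=cv2.imread("pics/scene9.png")[190:350,180:420]
cv2.imwrite("pics/z9.png",cv2.convertScaleAbs(cv2.resize(b,None,fx=3,fy=3,interpolation=2),alpha=1.5))
E
```

```text
time: 18.42
position: [563.7, -5.0, 92.1]
tool_rot: [0.0, 0.064, 0.998, 0.0]
ft_force: [-1.6, 2.9, 8.6]
grip_width: 0.2
18.575 [563.64838138  -5.04117138  92.0501039 ] [-1.07137692  2.71293751  8.35982071] [-0.002  0.001 -0.001  0.001  0.002  0.001]
tilt (np.float64(0.0004419644469520062), np.int64(5892))
green [323, 282, 17, 12, 98] [330.1 287.1]
green [338, 292, 18, 11, 98] [347.9 297. ]
window px 339.0735294117647 291.95588235294116 bubble px 339.15 291.85 40 offset toward pad mm 0.00988927729350189
level top slope -0.0017889294477307542 606 height mid 91.51128774321523
```

View pics/z9.png

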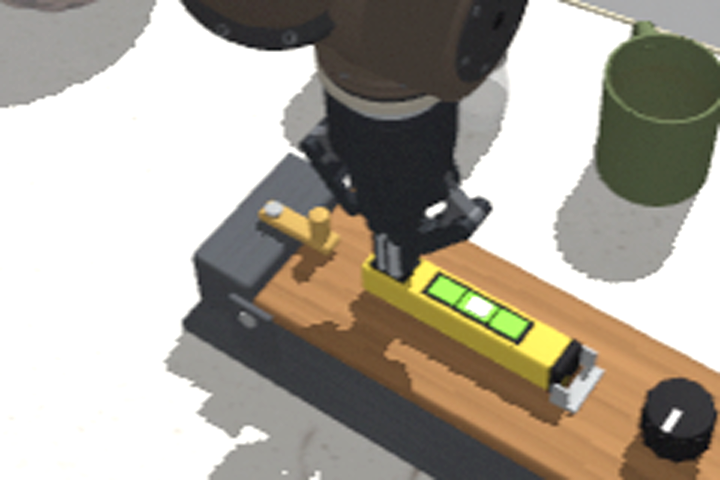

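The turnbutton still lies across the board, the fingers are on the pad, the level is flat and the bubble is centred (crop about (480,306)), under an 8 N push. Handing in.

```bash
python3 -c "
from bench import arm
print(arm.sign_off())"
```

```text
the job is handed in; nothing more can be done
None
```

The shelf is level. I handed the job in at about 18.6 s with the shut fingers still pressing on the rubber pad.

**What I did**
- **Turnbutton:** I pinched the brass peg, carried it round to lie across the board end, and let go.
- **Knob:** I gripped the knob and turned it 1.0 rad clockwise. Board tilt went from 0.040 to 0.000 rad.
- **Pad:** I pressed the pad down until the level went rigid, then eased the push from 13 N to about 8 N.

**Last checks**
- **Bubble:** it measured 0.0 mm from the middle of the vial.
- **Board and level:** board tilt was 0.0004 rad. The top of the level sloped −0.002 rad, so it lies flat within the measuring noise.
- **Turnbutton angle:** the two cameras disagreed slightly, 1.60 rad from the top view and 1.53 from the scene view, averaging 1.56. I measured this after letting go; the final picture shows it still across the board.
- **Side forces:** there were brief sideways forces of about 14 N on the peg and about 22 N on the knob from small centring errors. These are well under the limits.
- **Mug, salt shaker and glass:** the arm worked well away from them. I didn't measure their positions again at the end.

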